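Shut the dice tin and lock it with its pin

TASK

Close the lid of the dice tin all the way, pull the locking pin up out of its sprung clip, and put the pin down through both eyes on the tin's side, the lid's and then the tin's, until its collar sits flat on the lid's eye. Let go of it and leave the queen, the timer and the tray where they are.

Things in the scene. Friction and masses are not known exactly. Their poses are not given: they have to be found in the camera images.
- tin: Steel box that does not move, 130 (x) x 160 (y) x 70 mm high. Origin: centre of its underside, z up. Its lid is hinged along the upper edge of its -x side (x = -65, z = 70 mm). From the middle of its +x side, 34 to 42 mm up, sticks out a level steel lug, 40 x 40 x 8 mm, with an upright 16 mm hole at x = 85, y = 0 (the tin's eye).
- lid (a joint): Opening angle of the tin's steel lid (rad): 0 shut, growing as its +x edge rises. A plate 130 x 160 x 8 mm; shut, its top is at z = 78 mm. A stiff hinge keeps it where it is left; about 3 N down near the free edge shuts it. From the middle of that edge sticks out a 40 x 40 x 8 mm lug with a 16 mm hole (the lid's eye), straight above the tin's eye when shut.
- upper_eye (a point): Centre of the hole in the lid's lug, at its upper face, moving with the lid: 150 mm from the hinge line; with the lid shut at x = 85, y = 0, z = 78 mm of the tin. Axes as the lid's, z normal to its upper face.
- lower_eye (a point): Centre of the hole in the tin's own lug, at its upper face: x = 85, y = 0, z = 42 mm of the tin.
- pin: Upright round steel locking pin, 124 mm long, about 130 g. Origin: centre of the underside of its collar, z up to the handle. Below: a rod 12 mm thick, 60 mm long, its last 10 mm tapering to 5 mm. Above: collar 26 mm across, 8 mm high; neck 18 mm across; from 16 to 64 mm the dark handle, 22 mm across. It starts in the clip, collar on the block.
- pin_tip (a point): Lower end of the pin's rod, 60 mm under the pin's origin.
- clip: Walnut clip block that does not move, 70 (x) x 90 (y) x 70 mm high, with an upright 15 mm hole in its middle for the pin. Origin: centre of its underside. On its top, to +y and -y of the hole, two steel jaws, 14 mm high, are sprung over the collar's edge; a straight upward pull of some 3 to 10 N draws the collar past them.
- queen: Bystander: walnut chess queen, 98 mm high, foot 40 mm across. Origin: centre of its foot.
- timer: Bystander: round yellow plastic timer with a winding dial on top, 70 mm across, 49 mm high. Origin: centre of its underside.
- tray: Bystander: frosted acrylic tray, 100 x 160 x 24 mm. Origin: centre of its underside.
There are look-alikes about, which are no part of the job. Of the things that look like the tin, the largest one is meant.

How it is judged:
By the outcome, as a careful person would: the job done as asked, in the order asked, and still so for the second after the job is handed in, with the robot touching nothing.
It also fails if it takes over 54 s, if anything falls off the work surface, if the arm or the gripper's body presses on something with over 40 N, if the wrist force passes 120 N, or if a joint passes its speed limit or range.

ROBOT

A 6-joint arm with a two-finger parallel gripper is mounted at the origin on the work surface. World frame = base frame: x ahead of the robot, y to its left, z up, the work surface at z = 0. Lengths are in m, angles in rad, forces in N, time in s.
With the tool pointing down it reaches from about 0.35 to 0.975 m from the base axis. Payload 4.9 kg.
Tool frame: the origin (TCP) lies on the front face of the gripper's body, between the roots of the fingers; the fingertips stand ctrl.finger_overhang ahead of it and the grasp point (between the pads) lies 54 mm ahead of it (ctrl.finger_overhang is the distance from the TCP to the fingertips, in m); z points along the fingers, y is the line along which they close (so a half turn about z gives the same grasp; the last joint's range is limited). The gripper opens to 85 mm and grips with 20 to 120 N. Pads are 22 mm wide; open, the fingers measure 114 mm over their backs; the gripper's body (76 mm by 85 mm) begins 54 mm behind the grasp point. The pads swing forward as they close: fully open they stand 13 mm farther back than shut.
Start: joints at [1.062, 0.053, 1.613, -0, 1.476, -0.119], TCP at [0.237, 0.578, 0.304] pointing down, gripper open.
Joint ranges: [-3.01, 3.01], [-1.01, 2.22], [0.06, 2.58], [-1.02, 4.17], [0.09, 2.62], [-3.14, 3.14]. Speed limits (rad/s): [2.57, 2.57, 3.14, 3.14, 3.14, 3.14].

INTERFACE

Orientations are given as a rotation vector (axis times angle).
In Python, from station import ctrl, vision gives the robot as it stands. The module is installed in compiled form; this text tells all that it offers.
- The arm moves only by the tool drive_tool, never from a script. Its argument "rows" is a list of rows, each a list of 2 entries, a list of its own where there are three numbers: the shift along the tool's x, y, z in m, then the turn about the tool's z in rad. A call has 1 to 10 rows; each row shifts and turns the commanded pose from where the row before left it, along the tool's axes as they then stand; what a row does not reach is not made up. A row lasts 1/10 s, in which the tool goes at most 50 mm and 8.59 degrees, less where a joint would pass 70% of its speed; a pose out of reach is approached as far as the arm can. A call with a gripper value outside its range is refused whole. "jaw" is the closure, from 0 (fully open) to 1 (shut), set as the call begins (left out, the last holds). The fingers move at their own pace and stop on an object; "grip_force" is the grip in N (left out, the last holds). Time passes only in rows, so rows that do not move let the fingers close. It gives the time, the measured TCP pose, the force, the opening and the grip force at its end, in the units of the state.
- ctrl.get_obs(): the state, without advancing time (a new reading comes with each control period).
- vision.get_image(name): name is "side" or "top"; returns a dict with "image" (420x560x3 uint8, blue, green, red), "vertical_fov" (degrees; the focal length in pixels is half the picture's height over the tangent of half this angle, whatever the lens; pixels are square), "cx", "cy" (the principal point, pixels), "R" (3x3) and "t" (3): a world point X has camera coordinates R X + t. Camera axes: x right, y down, z forward; pixel columns grow to the right and rows downward; lengths in m; the calibration is good to about 2 mm. A picture is of the moment at which its call begins. There is no depth.
- ctrl.finish_job(): hands the job in; it is judged then, once.
The state is a dict: "t": time; "q": joint angles; "dq": joint speeds; "effort": joint torques, N m; "tool_pos": TCP position; "tool_rot": TCP orientation; "contact_force": force on the tool from outside, world axes, zero at the start; "wrist_torque": the same for the moment, N m; "opening": finger opening in m; "grip_force": force on a finger pad.
Only numpy, scipy, OpenCV 4.12 (cv2) and the standard library are available. Lean on these libraries where they do the work, as an engineer would, in place of code of your own. Each camera call takes 0.05 s, during which the arm holds its last target. There are 200 camera calls.

## Working session

There is one attempt and no reset: what is moved stays moved. The work goes in short steps, Python scripts to look and compute and a tool call to move; the robot and the scene stay as the last step left them, time stands still between calls to the robot, and variables do not carry over. Pictures are saved under pics/ and viewed, at most 10 in all, crops included, and the job is handed in when it is done.

Besides the shell and the picture viewer there is one more tool, called after "Request:" by a JSON object that holds its "name" and its "arguments", one argument or row to a line. drive_tool: Moves the arm, as the interface text tells. Its arguments: {"type":"object","properties":{"rows":{"type":"array","items":{"type":"array"}},"jaw":{"type":"number"},"grip_force":{"type":"number"}},"required":["rows"]}

```bash
mkdir -p pics
cat > h.py <<'E'
import numpy as np, cv2
from station import ctrl, vision
def cam(n):
    d=vision.get_image(n); f=d["image"].shape[0]/2/np.tan(np.radians(d["vertical_fov"])/2)
    return d,f
def ray(d,f,u,v,z):
    R=np.array(d["R"]);t=np.array(d["t"]);c=-R.T@t
    r=R.T@np.array([(u-d["cx"])/f,(v-d["cy"])/f,1]); return c+r*(z-c[2])/r[2]
def proj(d,f,X):
    p=np.array(d["R"])@np.array(X)+np.array(d["t"]); return p[:2]/p[2]*f+[d["cx"],d["cy"]]
E
python3 - <<'E'
from h import *
for n in("top","side"):
    d,f=cam(n); cv2.imwrite(f"pics/{n}0.png",cv2.resize(d["image"],None,fx=1.42,fy=1.42))
    R=np.array(d["R"]);print(n,f,d["cx"],d["cy"],-R.T@d["t"],R.round(3).tolist())
o=ctrl.get_obs();print(o,ctrl.finger_overhang)
E
```

```text
top 470.03807685883487 282.54083146490206 211.91218152403079 [0.30656781 0.10850923 1.14181419] [[0.002, -1.0, 0.004], [-0.979, -0.003, -0.204], [0.204, -0.003, -0.979]]
side 471.871894700192 282.267562454933 205.74740478778247 [ 0.26658472 -0.61411679  0.81078444] [[0.925, -0.381, -0.0], [-0.264, -0.641, -0.721], [0.274, 0.666, -0.693]]
{'t': 0.1, 'q': array([ 1.06202691e+00,  5.33244436e-02,  1.61416031e+00,  7.34463289e-07,
        1.47598383e+00, -1.19009716e-01]), 'dq': array([ 0.00104858, -0.00058081, -0.00281299, -0.00103699, -0.0035058 ,
        0.0007053 ]), 'effort': array([-5.58184220e-04, -3.94902956e+01, -3.71361601e+01, -2.16642156e-04,
        3.87465174e-03, -9.99130805e-06]), 'tool_pos': array([0.2372752 , 0.57774891, 0.30276283]), 'tool_rot': array([-6.08252776e-01, -3.08155509e+00,  2.80185065e-03]), 'contact_force': array([-0.03472783, -0.45740642,  0.3324161 ]), 'wrist_torque': array([ 0.02881085, -0.02743815, -0.009213  ]), 'grip_force': 0.0, 'opening': 0.0858001550586141} 0.0726
```

View pics/top0.png

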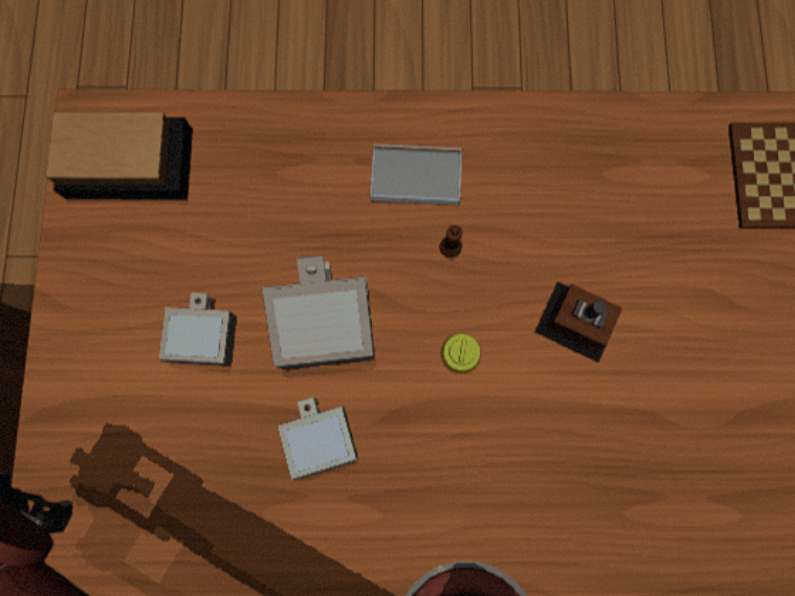

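View pics/side0.png

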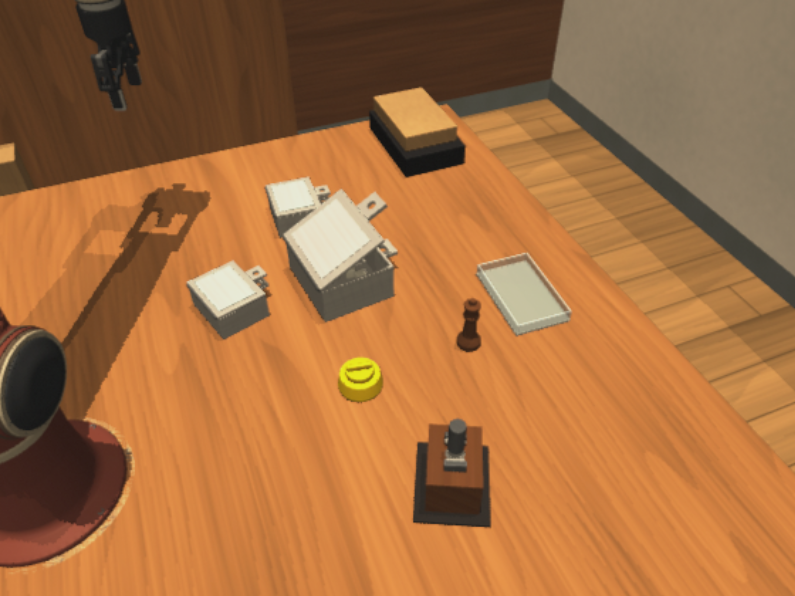

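The top view shows the half-open tin at about (320,322), with its lug at (311,268), and the clip with the pin at about (592,312). The side view shows the tin at (340,255) and the pin at (456,435). I'll enlarge both in one montage.

Run:
```python
from h import *
T,_=cam("top");S,_=cam("side")
def c(I,u,v,w,h):return cv2.resize(I["image"][v:v+h,u:u+w],(400,300),interpolation=cv2.INTER_CUBIC)
m=np.vstack([np.hstack([c(T,175,170,100,75+25-25),c(T,370,190,80,60)]),np.hstack([c(S,190,125,100,75),c(S,280,285,80,60)])])
# top tin needs two windows
m[:300,:400]=cv2.resize(T["image"][175:265,175:295],(400,300),interpolation=cv2.INTER_CUBIC)
m[300:,:400]=cv2.resize(S["image"][132:222,185:305],(400,300),interpolation=cv2.INTER_CUBIC)
cv2.imwrite("pics/m.png",m)
```

```text
(no output)
```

View pics/m.png

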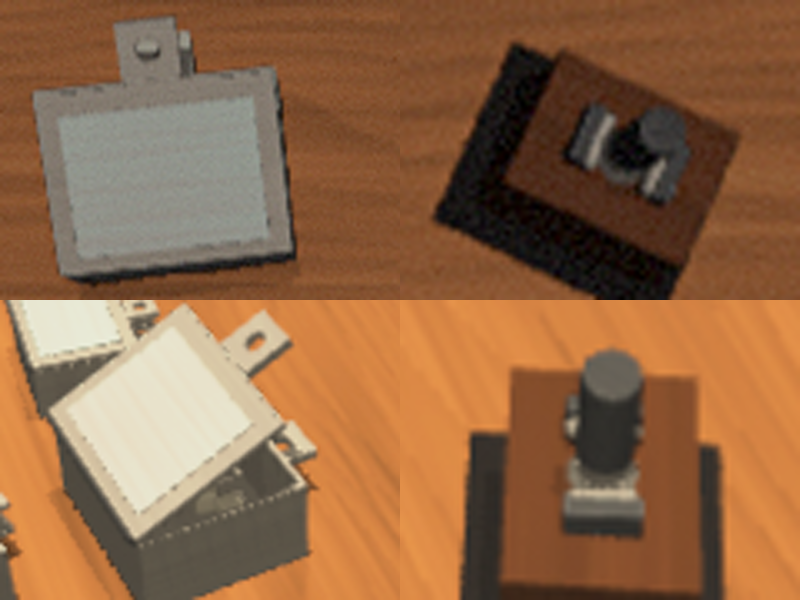

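The montage shows the lid's and lug's corners and the pin top at (664,130) in the top crop and (612,375) in the side crop. I'll fit both poses to these.

```bash
cat > fit.py <<'E'
from h import *
from scipy.optimize import least_squares
T=cam("top");S=cam("side")
a=3+1/3
tt=lambda u,v:(T,(u+.5)/a+175-.5,(v+.5)/a+175-.5); ts=lambda u,v:(S,(u+.5)/a+185-.5,(v-299.5)/a+132-.5)
ct=lambda u,v:(T,(u-399.5)/5+370-.5,(v+.5)/5+190-.5); cs=lambda u,v:(S,(u-399.5)/5+280-.5,(v-299.5)/5+285-.5)
L=lambda x,y,n=8:("L",x,y,n); B=lambda x,y,z:("B",x,y,z)
obs=[(L(130,80),tt(35,92)),(L(130,-80),tt(276,68)),(L(170,20),tt(114,22)),(L(170,-20),tt(175,17)),(L(150,0),tt(148,47)),
(L(130,80),ts(185,305)),(L(130,-80),ts(283,408)),(L(0,80),ts(50,410)),(L(0,-80),ts(135,540)),(L(170,20),ts(264,310)),(L(170,-20),ts(291,342)),(L(150,0),ts(256,341)),
(B(65,-80,0),ts(308,553)),(B(65,-80,70),ts(308,490)),(B(-65,-80,0),ts(143,600)),(B(105,-20,42),ts(316,456))]
def W(p,k):
    x,y,w,th=p
    if k[0]=="L":
        q=np.array([-65+k[1]*np.cos(th)-k[3]*np.sin(th),k[2],70+k[1]*np.sin(th)+k[3]*np.cos(th)])
    else: q=np.array(k[1:],float)
    q=q/1e3;c,s=np.cos(w),np.sin(w)
    return np.array([x+c*q[0]-s*q[1],y+s*q[0]+c*q[1],q[2]])
if __name__=="__main__":
    r=lambda p:np.concatenate([proj(*o[0],W(p,k))-o[1:] for k,o in obs])
    s=least_squares(r,[.55,.2,.1,.6],loss="soft_l1");print(s.x,s.fun.reshape(-1,2).round(1).tolist())
    p=s.x;print("eye open",W(p,L(150,0)),"shut",W([*p[:3],0],L(150,0)),"lid front",W(p,L(130,0)),"hinge",W(p,L(0,0)))
    oc=[((35,45),ct(740,133)),((35,-45),ct(683,265)),((-35,-45),0),((-35,45),0)]
    P=[ray(*T,*ct(*c)[1:],.07) for c in((562,50),(740,133),(683,265),(505,185))]
    Q=[ray(*S,*cs(*c)[1:],.07) for c in((510,370),(697,377),(700,585),(502,580))]
    for A in(P,Q):print(np.round(A,4).tolist(),np.mean(A,0),[np.linalg.norm(A[i]-A[i-1]).round(4) for i in range(4)])
    h=least_squares(lambda X:np.r_[proj(*T,X)-ct(664,130)[1:],proj(*S,X)-cs(612,375)[1:]],[.55,-.2,.13]);print("pin top",h.x,h.fun)
    # jaws' direction
    print(ray(*T,*ct(590,137)[1:],.084),ray(*T,*ct(662,172)[1:],.084))
E
python3 fit.py
```

```text
[0.49837703 0.23514931 0.11049973 0.44310994] [[-0.4, -0.4], [-0.3, -0.8], [0.7, -0.1], [0.7, -0.5], [0.9, 0.4], [-0.1, -1.1], [0.5, 4.0], [-1.4, -0.7], [-0.8, -0.5], [0.1, -0.0], [-0.2, -0.9], [-0.4, 0.1], [-0.3, 0.4], [-0.5, -2.0], [0.9, 4.7], [-0.1, -2.4]]
eye open [0.56505128 0.24254693 0.14154005] shut [0.58285862 0.24452269 0.078     ] lid front [0.54709302 0.24055443 0.13296503] hinge [0.43036436 0.22760319 0.07722738]
[[0.5596, -0.1752, 0.07], [0.5201, -0.2562, 0.07], [0.4582, -0.2259, 0.07], [0.4953, -0.1456, 0.07]] [ 0.50830304 -0.2007277   0.07      ] [np.float64(0.0708), np.float64(0.0901), np.float64(0.069), np.float64(0.0885)]
[[0.4973, -0.1489, 0.07], [0.5609, -0.1785, 0.07], [0.5219, -0.2561, 0.07], [0.4589, -0.228, 0.07]] [ 0.50975741 -0.20289476  0.07      ] [np.float64(0.0879), np.float64(0.0701), np.float64(0.0868), np.float64(0.069)]
pin top [ 0.50976685 -0.20230996  0.13069724] [ 0.03449209 -0.20376472 -0.15352723  0.05225964]
[ 0.51530577 -0.18234541  0.084     ] [ 0.49906078 -0.21448833  0.084     ]
```

Request:
{"name": "drive_tool", "arguments": {
  "rows": [
    [[-0.02,-0.01,0],0],
    [[-0.04,-0.02,0.005],0],
    [[-0.04,-0.02,0.005],0],
    [[-0.04,-0.02,0.005],0],
    [[-0.04,-0.02,0.005],0],
    [[-0.04,-0.02,0.005],0],
    [[-0.04,-0.02,0.005],0],
    [[-0.04,-0.02,0.005],0],
    [[-0.04,-0.02,0.005],0],
    [[-0.04,-0.02,0.005],0]
  ],
  "jaw": 1
}}

```text
t: 1.3
tool_pos: [0.5177, 0.2564, 0.2588]
tool_rot: [0.609, 3.082, 0.0]
contact_force: [0.2, 0.6, 0.4]
opening: -0.0
grip_force: 0.0
```

```bash
cat > go.py <<'E'
import sys; from h import *; from scipy.spatial.transform import Rotation as Ro
o=ctrl.get_obs();R=Ro.from_rotvec(o["tool_rot"]).as_matrix()
print(o["t"],o["tool_pos"].round(4),R.round(3)[:,2],o["q"].round(2),o["contact_force"].round(1),o["opening"],o["grip_force"])
print("tool shift",(R.T@(np.array(sys.argv[1:4],float)-o["tool_pos"])).round(4))
E
python3 go.py .533 .239 .22
```

```text
1.3 [0.5177 0.2564 0.2588] [ 0.  0. -1.] [ 0.33 -0.03  1.77  0.    1.4  -0.85] [0.2 0.6 0.4] -1.776410967752349e-05 0.0
tool shift [-0.0207 -0.0103  0.0389]
```

Request:
{"name": "drive_tool", "arguments": {
  "rows": [
    [[-0.01,-0.005,0.01],0],
    [[-0.01,-0.005,0.014],0],
    [[0,0,0.014],0],
    [[0,0,0.01],0],
    [[0,0,0.01],0],
    [[0,0,0.01],0],
    [[0,0,0.01],0],
    [[0,0,0.01],0],
    [[0,0,0.008],0],
    [[0,0,0.005],0]
  ]
}}

```text
t: 2.3
tool_pos: [0.5314, 0.2411, 0.1571]
tool_rot: [-0.608, -3.082, 0.0]
contact_force: [1.2, 2.0, 1.8]
opening: 0.0004
grip_force: 1.0
```

Request:
{"name": "drive_tool", "arguments": {
  "rows": [
    [[0,0,0.004],0],
    [[0,0,0.002],0],
    [[0,0,0.001],0],
    [[0,0,0],0]
  ]
}}

```text
t: 2.7
tool_pos: [0.5313, 0.241, 0.1508]
tool_rot: [-0.608, -3.082, 0.0]
contact_force: [0.9, 0.3, 0.8]
opening: 0.0
grip_force: 0.5
```

Request:
{"name": "drive_tool", "arguments": {
  "rows": [
    [[0,0,0.001],0],
    [[0,0,0.001],0],
    [[0,0,0.001],0],
    [[0,0,0],0]
  ]
}}

```text
t: 3.1
tool_pos: [0.5315, 0.2411, 0.1505]
tool_rot: [-0.608, -3.081, 0.001]
contact_force: [-6.0, -2.5, 14.9]
opening: -0.0002
grip_force: 7.1
```

Request:
{"name": "drive_tool", "arguments": {
  "rows": [
    [[0,0,-0.02],0],
    [[0,0,-0.04],0],
    [[0,0,-0.04],0],
    [[-0.008,-0.022,-0.01],0],
    [[-0.014,-0.038,0],0],
    [[-0.014,-0.038,0],0],
    [[-0.014,-0.038,0],0],
    [[-0.014,-0.038,0],0],
    [[-0.014,-0.038,0],0],
    [[-0.014,-0.038,0],0]
  ],
  "jaw": 0
}}

```text
t: 4.1
tool_pos: [0.5206, -0.0265, 0.2573]
tool_rot: [-0.608, -3.081, -0.0]
contact_force: [0.7, -0.5, -0.6]
opening: 0.085
grip_force: 0.0
```

Request:
{"name": "drive_tool", "arguments": {
  "rows": [
    [[-0.014,-0.038,0],0],
    [[-0.014,-0.038,0],0],
    [[-0.014,-0.038,0],0],
    [[-0.007,-0.02,0],0],
    [[0,0,0],0],
    [[0,0,0],0]
  ]
}}

```text
t: 4.7
tool_pos: [0.5155, -0.1674, 0.2573]
tool_rot: [-0.609, -3.08, -0.002]
contact_force: [-0.4, 0.9, -0.1]
opening: 0.0853
grip_force: 0.0
```

```bash
python3 go.py .5095 -.202 .166
python3 - <<'E'
from h import *
T,f=cam("top");S,g=cam("side")
k=lambda I,u,v:cv2.resize(I["image"][v:v+90,u:u+120],(400,300),interpolation=cv2.INTER_CUBIC)
cv2.imwrite("pics/m2.png",np.vstack([np.hstack([k(T,175,175),k(T,360,180)]),np.hstack([k(S,185,132),k(S,270,240)])]))
E
```

```text
4.7 [ 0.5155 -0.1674  0.2573] [-0.001  0.001 -1.   ] [-0.45 -0.11  1.85  0.    1.4  -1.63] [-0.4  0.9 -0.1] 0.08527385796408274 0.0
tool shift [-0.0078 -0.0343  0.0912]
```

View pics/m2.png

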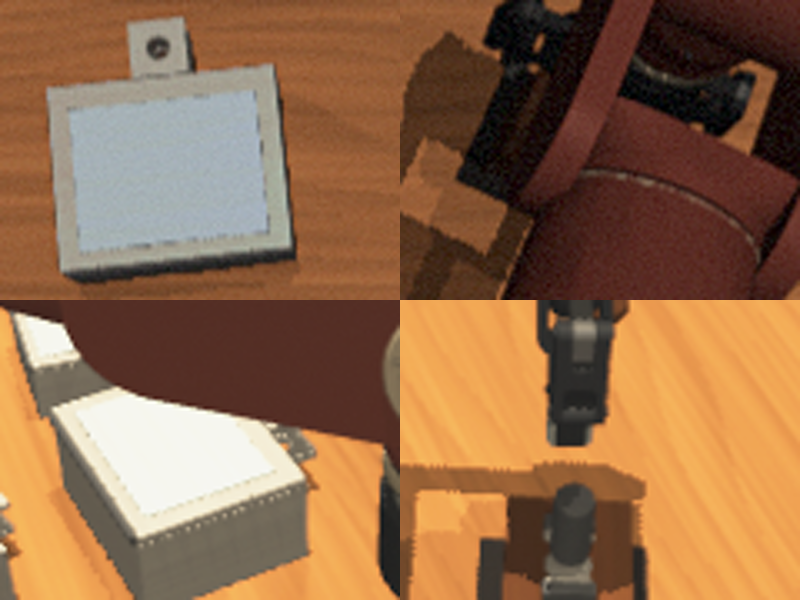

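The lid is shut, with its eye at about (158,47) in the top crop. The open gripper is above the pin, offset as computed. I'll lower onto the handle and refit the tin with the lid shut.

Request:
{"name": "drive_tool", "arguments": {
  "rows": [
    [[-0.004,-0.016,0],0],
    [[-0.004,-0.018,0],0],
    [[0,0,0.01],0],
    [[0,0,0.02],0],
    [[0,0,0.02],0],
    [[0,0,0.02],0],
    [[0,0,0.012],0],
    [[0,0,0.008],0],
    [[0,0,0],0],
    [[0,0,0],0]
  ]
}}

```text
t: 5.8
tool_pos: [0.5108, -0.2022, 0.1685]
tool_rot: [0.608, 3.081, -0.0]
contact_force: [-1.0, -0.1, 0.4]
opening: 0.0853
grip_force: 0.0
```

```bash
python3 go.py .5095 -.202 .166
python3 - <<'E'
from fit import *
o2=[(L(130,80),tt(47,90)),(L(130,-80),tt(275,66)),(L(0,-80),tt(293,250)),(L(0,80),tt(62,271)),(L(170,20),tt(128,22)),(L(170,-20),tt(186,17)),(L(150,0),tt(158,47)),(L(130,-80),ts(306,487)),(L(0,-80),ts(135,540)),(L(0,80),ts(52,408)),(B(65,-80,0),ts(308,553))]
r=lambda p:np.concatenate([proj(*o[0],W([*p,0],k))-o[1:] for k,o in o2])
s=least_squares(r,[.498,.235,.11],loss="soft_l1");print(s.x,s.fun.reshape(-1,2).round(1).tolist(),W([*s.x,0],L(150,0)))
print(ray(*T,*tt(158,47)[1:],.078), ray(*T,*tt(157,20)[1:],.078))
E
```

```text
5.8 [ 0.5108 -0.2022  0.1685] [ 0.001 -0.    -1.   ] [-0.51 -0.    1.91  0.    1.24 -1.69] [-1.  -0.1  0.4] 0.08527521194149842 0.0
tool shift [ 0.0013 -0.0003  0.0025]
[0.49753376 0.23537142 0.11044111] [[0.2, -0.8], [0.4, -0.8], [0.6, -0.8], [-0.4, 0.5], [0.3, 0.4], [-0.0, 0.1], [0.6, 0.2], [-0.3, -3.6], [0.2, -1.2], [-1.1, -0.7], [-0.6, 0.4]] [0.58201591 0.24473984 0.078     ]
[0.58256489 0.24608874 0.078     ] [0.60214463 0.24734033 0.078     ]
```

Request:
{"name": "drive_tool", "arguments": {
  "rows": [
    [[0.001,0,0.001],0],
    [[0,0,0],0],
    [[0,0,0],0],
    [[0,0,0],0],
    [[0,0,0],0],
    [[0,0,0],0],
    [[0,0,0],0],
    [[0,0,0],0]
  ],
  "jaw": 1,
  "grip_force": 60
}}

```text
t: 6.7
tool_pos: [0.5097, -0.2018, 0.1672]
tool_rot: [0.608, 3.082, -0.0]
contact_force: [0.6, 0.9, 1.4]
opening: 0.0208
grip_force: 58.6
```

Request:
{"name": "drive_tool", "arguments": {
  "rows": [
    [[0,0,-0.003],0],
    [[0,0,-0.005],0],
    [[0,0,-0.008],0],
    [[0,0,-0.01],0],
    [[0,0,-0.015],0],
    [[0,0,-0.02],0],
    [[0,0,-0.03],0],
    [[0,0,-0.03],0],
    [[0,0,-0.01],0],
    [[0,0,0],0]
  ]
}}

```text
t: 7.7
tool_pos: [0.5104, -0.2023, 0.3011]
tool_rot: [0.607, 3.077, -0.003]
contact_force: [-0.5, -0.2, -1.5]
opening: 0.0207
grip_force: 59.2
```

```bash
python3 go.py .5823 .245 .298
```

```text
7.7 [ 0.5104 -0.2023  0.3011] [ 0.005 -0.003 -1.   ] [-0.51 -0.13  1.8  -0.    1.47 -1.69] [-0.5 -0.2 -1.5] 0.020657100488884583 59.15608584880829
tool shift [0.1035 0.441  0.0022]
```

Request:
{"name": "drive_tool", "arguments": {
  "rows": [
    [[0.004,0.017,0],0],
    [[0.008,0.034,0],0],
    [[0.009,0.039,0],0],
    [[0.009,0.039,0],0],
    [[0.009,0.039,0],0],
    [[0.009,0.039,0],0],
    [[0.009,0.039,0],0],
    [[0.009,0.039,0],0],
    [[0.009,0.039,0],0],
    [[0.009,0.039,0],0]
  ]
}}

```text
t: 8.7
tool_pos: [0.569, 0.1675, 0.2955]
tool_rot: [-0.608, -3.079, 0.002]
contact_force: [0.7, -1.3, -0.2]
opening: 0.0207
grip_force: 59.2
```

Request:
{"name": "drive_tool", "arguments": {
  "rows": [
    [[0.009,0.039,0.01],0],
    [[0.007,0.029,0.01],0],
    [[0.004,0.01,0.01],0],
    [[0,0,0.01],0],
    [[0,0,0],0],
    [[0,0,0],0]
  ]
}}

```text
t: 9.3
tool_pos: [0.5807, 0.2443, 0.2571]
tool_rot: [-0.61, -3.081, 0.002]
contact_force: [0.1, 0.3, -0.4]
opening: 0.0208
grip_force: 59.2
```

```bash
python3 go.py .5823 .245 .262
python3 - <<'E'
from h import *
T,f=cam("top");S,g=cam("side")
k=lambda I,u,v:cv2.resize(I["image"][v:v+75,u:u+50],(400,600),interpolation=cv2.INTER_CUBIC)
p=proj(T,f,[.5823,.245,.1]);q=proj(S,g,[.5823,.245,.1]);print(p,q)
p=(p-[25,37]).astype(int);q=(q-[25,45]).astype(int);print(p,q)
cv2.imwrite("pics/m3.png",np.hstack([k(T,*p),k(S,*q)]))
E
```

```text
9.3 [0.5807 0.2443 0.2571] [-0.001 -0.001 -1.   ] [ 0.28  0.1   1.65 -0.    1.4  -0.9 ] [ 0.1  0.3 -0.4] 0.020785351252380825 59.182108640670776
tool shift [-0.0012  0.0013 -0.0049]
[221.34885867 186.4431056 ] [267.89193724 155.72180363]
[196 149] [242 110]
```

View pics/m3.png

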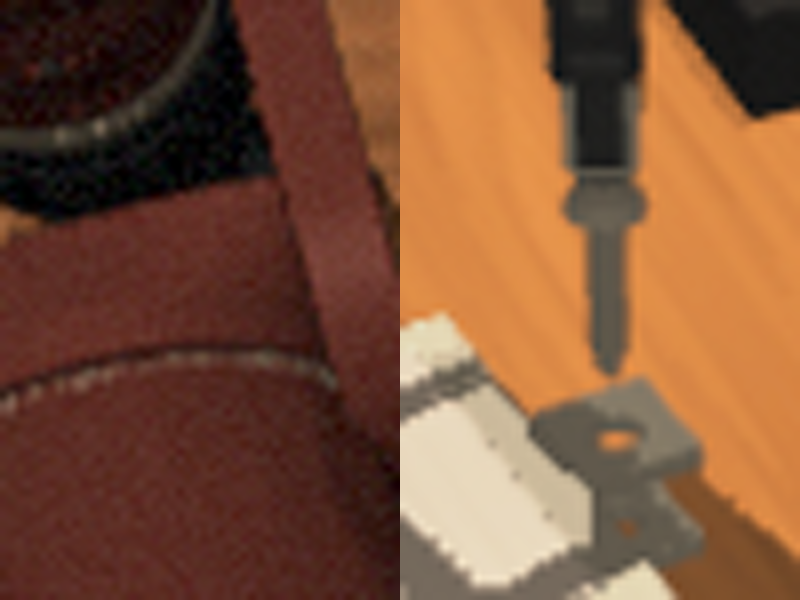

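Run:
```python
from h import *
S,g=cam("side")
m=lambda X:((proj(S,g,X)-[242,110]+.5)*8+[399.5,-.5]).round(1)
print("eye",m([.5823,.245,.078]),"low",m([.5823,.245,.042]))
X=[.5807,.2443,.1]
for z in(.1,.11,.16):print(z,m([*X[:2],z]))
for dx,dy in((.001,0),(0,.001)):print(m([.5823+dx,.245+dy,.078])-m([.5823,.245,.078]))
for c in((1,1),(1,-1),(-1,1)):
  # lug corners
  x,y=85+20*c[0],20*c[1];w=.1104;print("lug",c,m([.4975+(x*np.cos(w)-y*np.sin(w))/1e3,.2353+(x*np.sin(w)+y*np.cos(w))/1e3,.078]))
```

```text
eye [612.2 425.8] low [614.5 515.1]
0.1 [606.6 371.8]
0.11 [605.8 345.6]
0.16 [602.1 209.8]
[ 3.  -0.8]
[-1.2 -1.9]
lug (1, 1) [638.7 372.4]
lug (1, -1) [699.3 442.8]
lug (-1, 1) [524.7 410.6]
```

The side view shows the pin held upright, tip at (611,372), and the lid's eye at about (619,433). That matches the predicted offset of about 2 mm. I'll correct it and let the taper find the hole.

Request:
{"name": "drive_tool", "arguments": {
  "rows": [
    [[-0.0015,0.0015,0],0],
    [[0,0,0.005],0],
    [[0,0,0.005],0],
    [[0,0,0.005],0],
    [[0,0,0.005],0],
    [[0,0,0.005],0],
    [[0,0,0.005],0],
    [[0,0,0.002],0],
    [[0,0,0],0]
  ]
}}

```text
t: 10.35
tool_pos: [0.5826, 0.2464, 0.2252]
tool_rot: [-0.608, -3.081, 0.001]
contact_force: [0.8, -0.1, -1.2]
opening: 0.0204
grip_force: 59.2
```

```bash
python3 go.py .5827 .245 .222
python3 - <<'E'
from h import *
S,g=cam("side")
k=lambda I,u,v:cv2.resize(I["image"][v:v+75,u:u+50],(400,600),interpolation=cv2.INTER_CUBIC)
cv2.imwrite("pics/m4.png",k(S,242,110))
E
```

```text
10.35 [0.5826 0.2464 0.2252] [-0.001 -0.    -1.   ] [ 0.28  0.13  1.67 -0.    1.35 -0.9 ] [ 0.8 -0.1 -1.2] 0.02036387919663169 59.18200671672821
tool shift [-0.0006 -0.0013  0.0032]
```

View pics/m4.png

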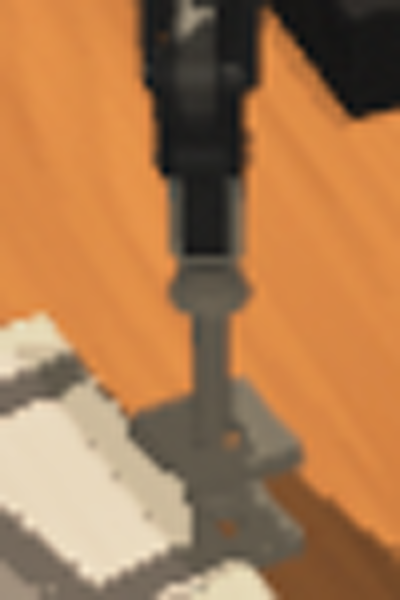

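The tip has entered the lid's eye without force. The rod is near the left rim, at (210,440) against an eye centre of about (220,437). I'll shift about 2 mm in +x and go on down.

Request:
{"name": "drive_tool", "arguments": {
  "rows": [
    [[-0.001,0,0],0],
    [[-0.001,0,0],0],
    [[0,0,0.004],0],
    [[0,0,0.005],0],
    [[0,0,0.005],0],
    [[0,0,0.003],0],
    [[0,0,0],0]
  ]
}}

```text
t: 11.1
tool_pos: [0.5843, 0.2456, 0.2078]
tool_rot: [-0.608, -3.081, 0.001]
contact_force: [-0.3, 0.0, -0.1]
opening: 0.0207
grip_force: 59.3
```

```bash
python3 go.py .5845 .245 .222
python3 - <<'E'
from h import *
S,g=cam("side")
k=lambda I,u,v:cv2.resize(I["image"][v:v+75,u:u+50],(400,600),interpolation=cv2.INTER_CUBIC)
cv2.imwrite("pics/m5.png",k(S,242,110))
E
```

```text
11.1 [0.5843 0.2456 0.2078] [-0.002 -0.    -1.   ] [ 0.28  0.15  1.67  0.    1.32 -0.9 ] [-0.3  0.  -0.1] 0.020740908194284147 59.301695823669434
tool shift [-0.0004 -0.0005 -0.0142]
```

View pics/m5.png

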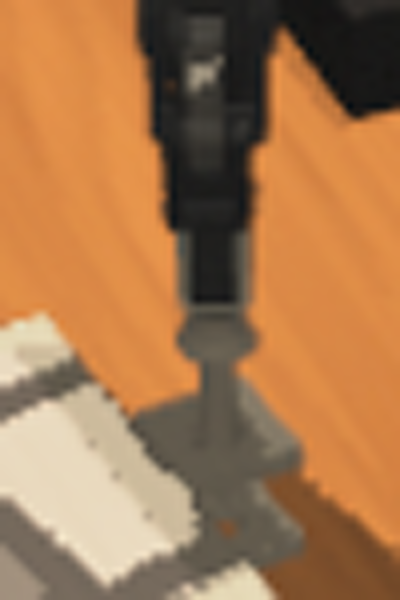

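The rod is now centred in the eye at about (219,440), with no contact. I'll continue down through the tin's eye.

Request:
{"name": "drive_tool", "arguments": {
  "rows": [
    [[0,0,0.004],0],
    [[0,0,0.004],0],
    [[0,0,0.004],0],
    [[0,0,0.004],0],
    [[0,0,0],0]
  ]
}}

```text
t: 11.65
tool_pos: [0.5843, 0.2456, 0.1918]
tool_rot: [-0.608, -3.081, 0.001]
contact_force: [0.8, 0.3, -1.2]
opening: 0.0209
grip_force: 59.3
```

Tip at z≈0.035, inside the lower eye without force.

Request:
{"name": "drive_tool", "arguments": {
  "rows": [
    [[0,0,0.004],0],
    [[0,0,0.004],0],
    [[0,0,0.004],0],
    [[0,0,0.002],0],
    [[0,0,0.001],0],
    [[0,0,0],0]
  ]
}}

```text
t: 12.25
tool_pos: [0.5847, 0.2457, 0.1777]
tool_rot: [-0.608, -3.082, 0.0]
contact_force: [0.5, 0.1, -1.3]
opening: 0.021
grip_force: 59.3
```

Request:
{"name": "drive_tool", "arguments": {
  "rows": [
    [[0,0,0.001],0],
    [[0,0,0.001],0],
    [[0,0,0.001],0],
    [[0,0,0],0],
    [[0,0,0],0]
  ]
}}

```text
t: 12.75
tool_pos: [0.5849, 0.2457, 0.1752]
tool_rot: [0.608, 3.082, 0.0]
contact_force: [-0.1, 0.4, 0.0]
opening: 0.0207
grip_force: 59.7
```

Request:
{"name": "drive_tool", "arguments": {
  "rows": [
    [[0,0,0.001],0],
    [[0,0,0.0005],0],
    [[0,0,0],0],
    [[0,0,0],0]
  ]
}}

```text
t: 13.15
tool_pos: [0.585, 0.2458, 0.175]
tool_rot: [0.608, 3.082, -0.0]
contact_force: [-2.7, -1.0, 6.1]
opening: 0.0205
grip_force: 60.3
```

Seated, with 6 N at the expected height. Now I release.

Request:
{"name": "drive_tool", "arguments": {
  "rows": [
    [[0,0,-0.0005],0],
    [[0,0,0],0],
    [[0,0,0],0],
    [[0,0,0],0],
    [[0,0,0],0],
    [[0,0,0],0],
    [[0,0,0],0]
  ],
  "jaw": 0
}}

```text
t: 13.85
tool_pos: [0.5847, 0.2457, 0.1738]
tool_rot: [-0.608, -3.082, 0.0]
contact_force: [0.3, 0.8, 0.4]
opening: 0.0855
grip_force: 0.0
```

Request:
{"name": "drive_tool", "arguments": {
  "rows": [
    [[0,0,-0.01],0],
    [[0,0,-0.02],0],
    [[0,0,-0.03],0],
    [[0,0,-0.03],0],
    [[0.03,0,-0.03],0],
    [[0.04,0,0],0],
    [[0.04,0,0],0],
    [[0.04,0,0],0],
    [[0,0,0],0],
    [[0,0,0],0]
  ]
}}

```text
t: 14.85
tool_pos: [0.4456, 0.3031, 0.2949]
tool_rot: [0.606, 3.081, 0.001]
contact_force: [-0.3, 0.5, 0.6]
opening: 0.0853
grip_force: 0.0
```

```bash
python3 go.py .5 .2 .3
python3 - <<'E'
from h import *
T,f=cam("top");S,g=cam("side")
k=lambda I,u,v:cv2.resize(I["image"][v:v+150,u:u+200],(400,300),interpolation=cv2.INTER_CUBIC)
z=lambda I,u,v:cv2.resize(I["image"][v:v+60,u:u+80],(400,300),interpolation=cv2.INTER_CUBIC)
cv2.imwrite("pics/m6.png",np.vstack([np.hstack([k(T,170,120),z(T,180,160)]),np.hstack([k(S,185,110),z(S,225,125)])]))
E
```

```text
14.85 [0.4456 0.3031 0.2949] [ 0.002  0.    -1.   ] [ 0.46 -0.15  1.82 -0.    1.47 -0.72] [-0.3  0.5  0.6] 0.08534898977624202 0.0
tool shift [-0.0894 -0.0748 -0.005 ]
```

View pics/m6.png

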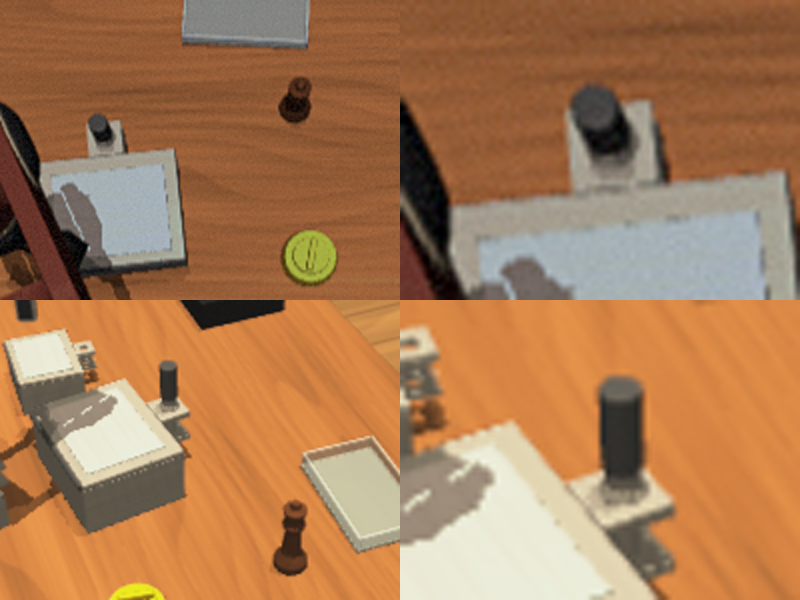

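The pin stands upright through both lugs with its collar on the lid's eye, at (622,490) in the side crop. The lid is shut, the bystanders are unmoved and the gripper is clear.

```bash
python3 -c "
from station import ctrl
print(ctrl.finish_job())"
```

```text
the job is handed in; nothing more can be done
None
```

I handed the job in at about 15 s: the lid is shut, the pin sits through both eyes with its collar on the lid's eye, the gripper has let go and is clear, and the queen, timer and tray were not touched; the handover gave no verdict.

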